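# Uncap the hold-to-test plunger and hold it half way

### The arm

A 6-joint arm with a two-finger parallel gripper is mounted at the origin on the work surface. World frame = base frame: x ahead of the robot, y to its left, z up, the work surface at z = 0. Lengths are in mm, angles in rad, forces in N, time in s.
With the tool pointing down it reaches from about 275 to 1000 mm from the base axis. Payload 8.4 kg.
Tool frame: the origin (TCP) lies at the very end of the fingers, on their centre line; the grasp point (between the pads) lies behind it (r.grip_point_offset is the x of the grasp point in the tool frame, in mm); x points along the fingers, z is the direction in which the jaws open and shut, and the axes are right-handed (so a half turn about x gives the same grasp; the last joint's range is limited). The gripper opens to 85 mm and grips with 20 to 120 N. Pads are 22 mm wide; open, the fingers measure 114 mm over their backs; the gripper's body (76 mm by 85 mm) begins 54 mm behind the grasp point. The pads swing forward as they close: fully open they stand 13 mm farther back than shut.
Start: joints at [-1.206, 0.353, 1.633, -0, 1.155, -0.002], TCP at [224.142, -583.428, 210.781] pointing down, gripper open.
Joint ranges: [-2.63, 2.63], [-0.92, 2.1], [0.06, 2.66], [-1.3, 4.44], [0, 2.69], [-3.02, 3.02]. Speed limits (rad/s): [2.22, 2.22, 2.79, 3.14, 3.14, 3.14].

### API

Orientations are given as [roll, pitch, yaw] about the fixed x, y, z axes, in that order (R = Rz(yaw) Ry(pitch) Rx(roll)).
In Python, from rig import r, vision, order gives the robot as it stands. The module is installed in compiled form; this text tells all that it offers.
- The arm moves only by the tool step_arm, never from a script. Its argument "rows" is a list of rows, each a list of 7 numbers: the shift along the world's x, y, z in mm, then the turn, a rotation vector about the world's x, y, z in rad, then the finger opening in mm, from 0 to 85.4. A call has exactly 8 rows; each row is the pose to reach, as a shift and turn from the pose measured when the call began; what a row does not reach only later rows make up. A row lasts 1/8 s, in which the tool goes at most 62.5 mm and 10.7 degrees, less where a joint would pass 70% of its speed; a pose out of reach is approached as far as the arm can. A call with a gripper value outside its range is refused whole. The fingers move at their own pace and stop on an object; "force" is the grip in N (left out, the last holds). Time passes only in rows, so rows that repeat a pose let the fingers close, or fill a call up. It gives the time, the measured TCP pose, the force and the opening at its end, in the units of the state.
- r.sense(): the state, without advancing time (a new reading comes with each control period).
- vision.grab_frame(name): name is "scene" or "top" or "wrist"; returns (picture, depth): 420x560x3 uint8, red, green, blue; 420x560 float32, mm along the optical axis (not along the pixel's ray), 0 where there is no reading.
- vision.camera_info(name): a dict with "K" (3x3 intrinsics, pixels), "origin" and "attitude" of the camera in the world; the wrist camera has in their place "tool_from_camera" (4x4, takes a point from camera to tool coordinates, whose origin is the TCP and whose axes are the tool frame's). Camera axes: x right, y down, z forward; pixel columns grow to the right and rows downward; lengths in mm; the calibration is good to about 2 mm. A picture is of the moment at which its call begins: read the wrist's pose just before it. camera_info takes no time and is no camera call.
- order.sign_off(): hands the job in, once; it reports no verdict.
The state is a dict: "clock": time; "qpos": joint angles; "qvel": joint speeds; "joint_efforts": joint torques, N m; "eef_pos": TCP position; "tcp_rot": TCP orientation; "contact_force": force on the tool from outside, world axes, zero at the start; "wrist_torque": the same for the moment, N m; "opening": opening from 0.0 (shut) to 1.0 (fully open).
Only numpy, scipy, OpenCV 4.12 (cv2) and the standard library are available. Lean on these libraries where they do the work, as an engineer would, in place of code of your own. Each camera call takes 0.05 s, during which the arm holds its last target.

### The job

Get the control-unit test bench running: lift the dust cap off the plunger of the hold-to-test box and set it down gently, upright on its rim, in the empty square metal tray. Then, with the fingertips, press the plunger half way, until its head is level with the tops of the two gauge posts beside it, and keep it there: finish while still holding it pressed. Never push it right down, do not press the small button on the box, and do not disturb the other things on the bench.

Things in the scene. Friction and masses are not known exactly. Their poses are not given: they have to be found in the camera images.
- testbox: fixed grey hold-to-test box, 130 (its x) x 200 (its y) x 60 mm high, standing on the bench. Origin: centre of its underside; z up. On its top: the capped plunger, centred 35 mm along the box's +y from its centre; two gauge posts; and a small button near the other end
- plunger_top (a point): centre of the top face of the plunger's round flat black head (40 mm diameter, 12 mm thick, on an 18 mm stem). Released it stands 50 mm above the box's top, 110 mm above the bench; it moves down with the plunger. At the start it is hidden inside the cap
- plunger (a joint): travel of the spring-loaded plunger, straight down: 0 released, 0.024 m right down. It springs back when let go. Pushing it takes 3 N to start and 0.5 N more per mm: 9 N half way at 0.012 m, 15 N right down. Half way, its head is level with the tops of the gauge posts; past 0.020 m it trips
- gauge_left (a point): top of one gauge post: a fixed steel post, 8 mm diameter, 38 mm high above the box's top (98 mm above the bench), 44 mm from the plunger's axis along the box's +y
- gauge_right (a point): top of the other gauge post, the same, 44 mm from the plunger's axis along the box's -y
- reset (a joint): the small button (20 mm diameter, its top under 25 mm above the box's top), at the box's other end, about 107 mm from the plunger: 0 released, 0.005 m pressed. Not to be pressed
- cap: loose grey dust cap, an upside-down cup standing over the plunger on the box's top, not pressing it: 60 mm outside and 52 mm inside diameter, 61 mm high, cavity 56 mm deep, with a round upright knob (24 mm diameter, 34 mm high) on top; about 0.11 kg. It must rise over 50 mm to clear the plunger. A 4 mm high collar on the box centres it. Origin: centre of its mouth rim, underneath; z up
- cap_knob (a point): the place to grip the cap: on its axis, 83 mm above its rim, 12 mm below the knob's top (22 mm above the cap's shoulder)
- tray: fixed shallow empty square metal tray, 150 x 150 mm outside, walls 20 mm high and 4 mm thick, floor 4 mm thick. Origin: centre of its underside, on the bench
- speaker: bystander, loose: small round loudspeaker chassis, 88 mm across, 34 mm high, lying face up; origin: centre of its underside
- tape: bystander, loose: flat black ring-shaped roll, 68 mm across, 18 mm high; origin: centre of its underside
- screwdriver: bystander, loose: screwdriver lying flat, 180 mm long, its own x axis along the blade; origin: middle of its underside
- relay: bystander, loose: small plug-in relay block, 28 x 28 x 26 mm; origin: centre of its underside
- connector: bystander, loose: small plug housing, 30 x 55 x 20 mm; origin: centre of its underside
Things that resemble listed ones, but are neither listed nor needed, are in the scene too. What is shaped like the testbox but pink is not meant.

How it is judged:
By the outcome, as a careful person would: the job done as asked, in the order asked, and still so for the second after the job is handed in, while the arm keeps its last pose, push and grip.
It also fails if it takes over 54 s, if anything falls off the work surface, if the arm or the gripper's body presses on something with over 40 N, if the wrist force passes 120 N, or if a joint passes its speed limit or range.

## Working session

There is one attempt and no reset: what is moved stays moved. The work goes in short steps, Python scripts to look and compute and a tool call to move; the robot and the scene stay as the last step left them, time stands still between calls to the robot, and variables do not carry over. Pictures are saved under pics/ and viewed, and the job is handed in when it is done.

Besides the shell and the picture viewer there is one more tool, called after "Request:" by a JSON object that holds its "op" and its "data". step_arm: Moves the arm, as the interface text tells. Its arguments: {"type":"object","properties":{"rows":{"type":"array"},"force":{"type":"number"}},"required":["rows"]}

```bash
mkdir -p pics; python3 - <<'E'
from rig import r, vision, order
import cv2, numpy as np
s=r.sense(); print({k:np.round(v,3).tolist() for k,v in s.items()}); print(r.grip_point_offset)
for n in ["scene","top","wrist"]:
    im,d=vision.grab_frame(n); cv2.imwrite(f"pics/{n}0.png",im[:,:,::-1]); np.save(f"{n}0.npy",d)
    print(n,{k:np.round(v,3).tolist() for k,v in vision.camera_info(n).items()})
E
```

```text
{'clock': 0.0, 'qpos': [-1.206, 0.354, 1.634, 0.0, 1.155, -0.002], 'qvel': [0.001, -0.001, -0.002, -0.0, -0.0, 0.0], 'joint_efforts': [-0.002, -60.525, -34.207, -0.0, 0.009, -0.0], 'eef_pos': [223.966, -582.935, 210.045], 'tcp_rot': [3.136, 1.569, 1.932], 'contact_force': [0.016, 0.515, 0.615], 'wrist_torque': [-0.005, -0.036, 0.027], 'opening': 1.0}
-18.700000000000003
scene {'K': [[470.893, 0.0, 274.57], [0.0, 470.893, 209.069], [0.0, 0.0, 1.0]], 'origin': [973.124, 524.676, 1062.243], 'attitude': [-2.519, 0.01, 2.384]}
top {'K': [[405.015, 0.0, 281.727], [0.0, 405.015, 200.44], [0.0, 0.0, 1.0]], 'origin': [346.883, 14.587, 1139.183], 'attitude': [-3.001, -0.018, -1.557]}
wrist {'K': [[314.194, 0.0, 277.013], [0.0, 314.194, 208.933], [0.0, 0.0, 1.0]], 'tool_from_camera': [[0.001, -0.268, 0.963, -165.383], [0.0, -0.963, -0.268, 67.705], [1.0, 0.001, -0.0, 1.043], [0.0, 0.0, 0.0, 1.0]]}
```

View pics/top0.png

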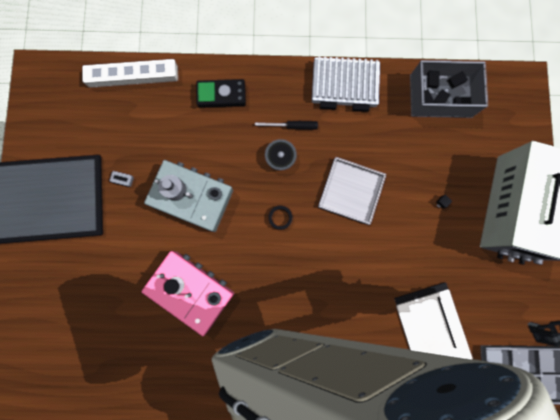

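View pics/scene0.png

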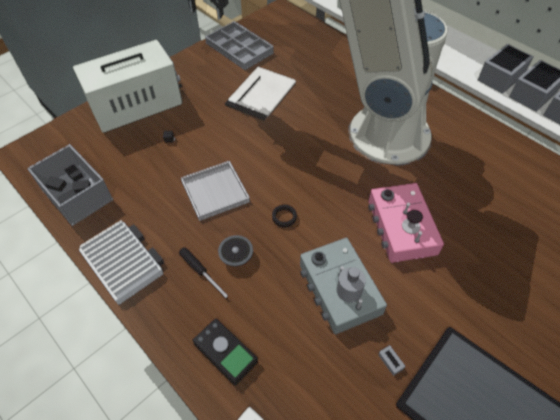

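View pics/wrist0.png

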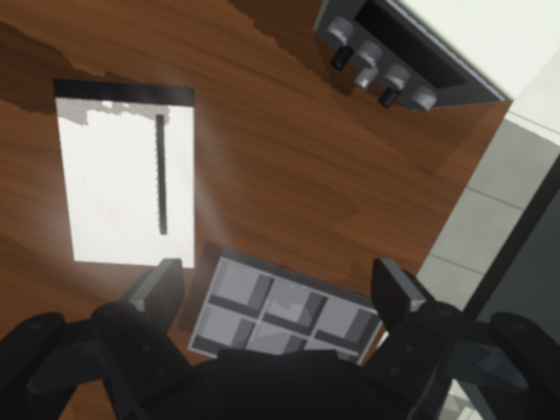

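The top view shows the grey box at about (188,195) with the cap at (172,187), and the tray at (352,190). The pink decoy is at (188,293). In the scene view the knob is at (352,275) and the tray at (215,190). Next I'll measure these from depth.

```bash
cat > h.py <<'E'
import numpy as np, cv2
from scipy.spatial.transform import Rotation as R
from rig import r, vision, order
def campose(n,s=None):
    c=vision.camera_info(n); K=np.array(c["K"])
    if n!="wrist": return K,R.from_euler("xyz",c["attitude"]).as_matrix(),np.array(c["origin"])
    T=np.array(c["tool_from_camera"]); Rt=R.from_euler("xyz",s["tcp_rot"]).as_matrix()
    return K,Rt@T[:3,:3],Rt@T[:3,3]+np.array(s["eef_pos"])
def cloud(d,K,Rc,o):
    v,u=np.mgrid[:d.shape[0],:d.shape[1]]
    p=np.stack([(u-K[0,2])/K[0,0]*d,(v-K[1,2])/K[1,1]*d,d],-1)
    return p@Rc.T+o
def proj(P,K,Rc,o):
    q=(np.atleast_2d(P)-o)@Rc; return q[:,:2]/q[:,2:]*K[0,0]+K[:2,2]
def ray(uv,z,K,Rc,o):
    uv=np.atleast_2d(uv); q=np.c_[(uv-K[:2,2])/K[0,0],np.ones(len(uv))]@Rc.T
    return o+q*((z-o[2])/q[:,2])[:,None]
E
python3 - <<'E'
from h import *
for n,reg in [("top",dict(box=(140,155,240,235),tray=(315,150,390,228))),("scene",dict(box=(295,232,390,335),tray=(178,158,252,222)))]:
    K,Rc,o=campose(n); d=np.load(n+"0.npy"); C=cloud(d,K,Rc,o)
    im=cv2.imread(f"pics/{n}0.png")
    for k,(a,b,c,e) in reg.items():
        P=C[b:e,a:c].reshape(-1,3); z=P[:,2]
        print(n,k,"hist",np.histogram(z,bins=np.arange(-10,115,5))[0])
        if k=="box":
            m=(z>52)&(z<66)
        else: m=(z>9)&(z<30)
        Q=P[m]; rect=cv2.minAreaRect(Q[:,:2].astype(np.float32)); print(rect,np.median(Q[:,2]))
        print(cv2.boxPoints(rect).round(1).tolist())
        if k=="box":
            for lo,hi in [(85,110),(110,130),(88,102),(114,124)]:
                Q=P[(z>lo)&(z<hi)]; print(lo,len(Q),Q.mean(0), cv2.minAreaRect(Q[:,:2].astype(np.float32)) if len(Q)>3 else "")
        cv2.imwrite(f"pics/{n}_{k}.png",cv2.resize(im[b:e,a:c],None,fx=6,fy=6,interpolation=cv2.INTER_CUBIC))
E
```

```text
top box hist [  13 1345 2703  136   16   14   10   20   11   53   60   21   26  911
 1808  107   92   36   46   16   15   23   17   10]
((511.8429260253906, 251.57351684570312), (201.32388305664062, 130.25779724121094), 68.84205627441406) 60.84047750206287
[[414.79998779296875, 181.1999969482422], [536.2000122070312, 134.1999969482422], [608.9000244140625, 321.8999938964844], [487.3999938964844, 369.0]]
85 81 [514.86848984 270.22061653  96.84105155] ((516.12158203125, 253.01275634765625), (153.5792999267578, 46.635719299316406), 87.3879623413086)
110 354 [521.44972066 280.63946549 121.50417054] ((523.5713500976562, 283.4203796386719), (58.74837112426758, 57.77602767944336), 64.37409210205078)
88 53 [516.94245338 274.14664644  95.54121986] ((517.2766723632812, 283.8634033203125), (92.2686538696289, 46.139705657958984), 86.71967315673828)
114 297 [521.87477623 281.29161967 121.35794372] ((523.6072998046875, 283.40643310546875), (58.7462158203125, 57.72846221923828), 64.51197814941406)
top tray hist [   5  811 3044 1534  100  141  195    5    0    0    0    0    0    0
    0    0    0  
[... 990 characters left out ...]
40472412109375)
88 105 [538.05067645 294.68309774  95.2544247 ] ((532.333740234375, 283.457275390625), (93.97712707519531, 43.100181579589844), 78.40056610107422)
114 373 [529.35902038 288.41252545 120.54020726] ((524.8278198242188, 285.9960632324219), (57.07373046875, 58.63344955444336), 30.640472412109375)
scene tray hist [  39 1205 2342  664  141  218  110    1    0    0    0    0    0    0
    0    0    0    0    0    0    0    0    0    0]
((538.2908935546875, -197.80450439453125), (155.72213745117188, 151.79103088378906), 71.18618774414062) 16.88718377167993
[[441.29998779296875, -247.0], [585.0, -296.0], [635.2000122070312, -148.60000610351562], [491.6000061035156, -99.5999984741211]]
```

```bash
python3 -c "
import cv2,numpy as np
a=cv2.imread('pics/top_box.png');b=cv2.imread('pics/scene_box.png')
h=max(a.shape[0],b.shape[0]);f=lambda x:cv2.copyMakeBorder(x,0,h-x.shape[0],0,0,0)
m=np.hstack([f(a),f(b)]);print(a.shape,b.shape,m.shape);k=800/m.shape[1];cv2.imwrite('pics/boxes.png',cv2.resize(m,None,fx=k,fy=k))"
```

```text
(480, 600, 3) (618, 570, 3) (618, 1170, 3)
```

View pics/boxes.png

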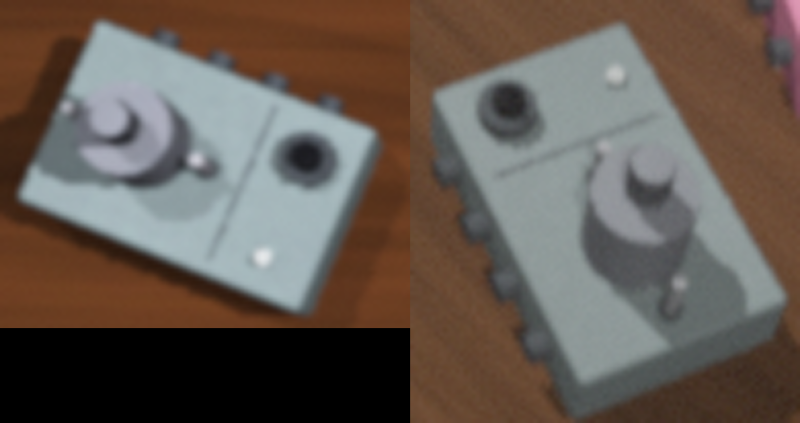

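Box centre comes out at (512, 252) with its +y at about 68.8°. The plunger and cap are at about (524.3, 284.5) in both views, and the tray is at (538, -200). I'll move over the cap now.

Request:
{"op": "step_arm", "data": {"rows": [[19, 54, 8, 0, 0, 0.09, 85], [38, 108, 16, 0, 0, 0.18, 85], [57, 163, 24, 0, 0, 0.27, 85], [76, 217, 32, 0, 0, 0.36, 85], [95, 272, 40, 0, 0, 0.46, 85], [114, 326, 48, 0, 0, 0.55, 85], [132, 380, 54, 0, 0, 0.64, 85], [150, 434, 60, 0, 0, 0.73, 85]]}}

```text
clock: 1.15
eef_pos: [374.2, -147.3, 270.5]
tcp_rot: [2.92, 1.57, 2.449]
contact_force: [1.8, -0.4, -0.1]
opening: 0.997
```

Request:
{"op": "step_arm", "data": {"rows": [[20, 58, 0, 0, 0, 0.11, 85], [40, 116, 0, 0, 0, 0.22, 85], [61, 174, 0, 0, 0, 0.33, 85], [81, 232, 0, 0, 0, 0.44, 85], [101, 290, 0, 0, 0, 0.55, 85], [121, 348, 0, 0, 0, 0.66, 85], [140, 402, -5, 0, 0, 0.75, 85], [150, 432, -10, 0, 0, 0.77, 85]]}}

```text
clock: 2.15
eef_pos: [524.5, 287.4, 259.9]
tcp_rot: [2.628, 1.57, 2.93]
contact_force: [-0.1, -1.0, 0.4]
opening: 0.994
```

```bash
python3 - <<'E'
from h import *
s=r.sense(); im,d=vision.grab_frame("wrist"); cv2.imwrite("pics/w1.png",im[:,:,::-1]); np.save("w1.npy",d)
print(s["eef_pos"],s["tcp_rot"],s["contact_force"],s["opening"]); print(R.from_euler("xyz",s["tcp_rot"]).as_matrix().round(3))
K,Rc,o=campose("wrist",s); C=cloud(d,K,Rc,o)
P=C.reshape(-1,3); P=P[(d.ravel()>0)&(np.hypot(P[:,0]-524,P[:,1]-284)<120)]; z=P[:,2]
print(np.histogram(z,bins=np.arange(50,170,4)))
for lo,hi in [(148,162),(115,128)]:
    Q=P[(z>lo)&(z<hi)]; c,rad=cv2.minEnclosingCircle(Q[:,:2].astype(np.float32)); print(lo,len(Q),c,rad,np.median(Q[:,2]))
print("proj knobtop",proj([524.3,284.5,155],K,Rc,o), "gauge",proj([[540.2,325.5,98],[508.4,243.5,98]],K,Rc,o))
E
```

```text
[524.54091429 287.39825448 259.93105456] [2.62793319 1.57013995 2.92995285] [-0.05771456 -1.00984104  0.4312043 ] 0.9936921695562432
[[-0.001 -0.297  0.955]
 [ 0.     0.955  0.297]
 [-1.     0.    -0.001]]
(array([   0,   25, 5496, 6474,  112,  221,  200,   72,  183,   30,   32,
         28,  112,   21,   23,   25,   23,  143, 1936,   14,    5,   36,
          5,   40,    6,   55,  495,   38,    0]), array([ 50,  54,  58,  62,  66,  70,  74,  78,  82,  86,  90,  94,  98,
       102, 106, 110, 114, 118, 122, 126, 130, 134, 138, 142, 146, 150,
       154, 158, 162, 166]))
148 591 (523.9578857421875, 283.1181335449219) 12.425056457519531 156.92132352659036
115 2100 (524.0556640625, 283.1175537109375) 29.957645416259766 123.06441011179805
proj knobtop [[276.0452942  202.96154795]] gauge [[302.77359465 157.02936447]
 [251.23156145 220.50561033]]
```

View pics/w1.png

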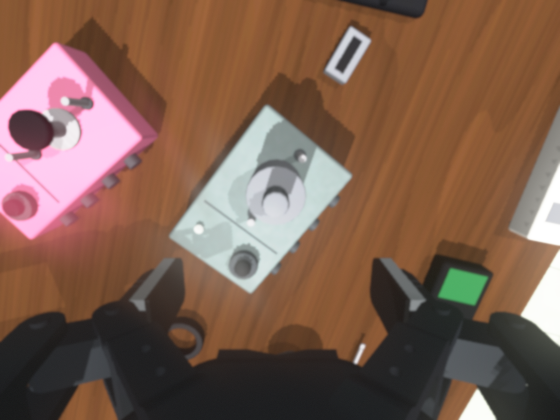

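The wrist view puts the cap at (524.0, 283.1), with the knob at pixel (276,203). That agrees with the fixed cameras to within about 1.5 mm. Descending to grip.

Request:
{"op": "step_arm", "data": {"rows": [[0, -3.5, -30, 0, 0, 0, 60], [0, -3.5, -60, 0, 0, 0, 60], [0, -3.5, -90, 0, 0, 0, 60], [0, -3.5, -110, 0, 0, 0, 60], [0, -3.5, -122, 0, 0, 0, 60], [0, -3.5, -130, 0, 0, 0, 60], [0, -3.5, -132, 0, 0, 0, 60], [0, -3.5, -132, 0, 0, 0, 60]], "force": 30}}

```text
clock: 3.2
eef_pos: [525.4, 286.3, 127.6]
tcp_rot: [1.356, 1.569, 1.659]
contact_force: [-0.6, -0.1, -0.3]
opening: 0.696
```

```bash
python3 - <<'E'
from h import *
s=r.sense(); im,d=vision.grab_frame("wrist"); cv2.imwrite("pics/w2.png",im[:,:,::-1])
print(s["eef_pos"],s["contact_force"],s["opening"])
E
```

```text
[525.38210966 286.34809524 127.5832228 ] [-0.58618799 -0.05708662 -0.28223841] 0.6960952406204994
```

View pics/w2.png

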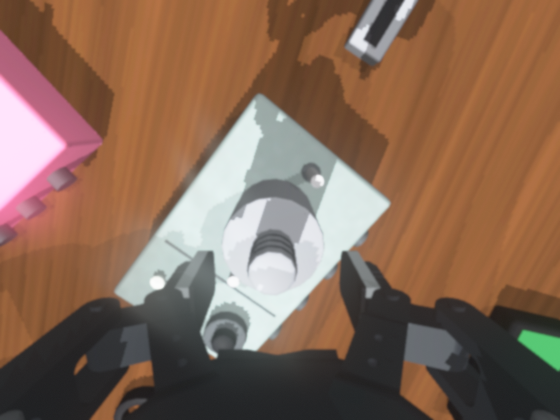

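The knob is at pixel (272,265), slightly left of the finger midline at about 278. The measured pose is about (1, 2.5) mm off target, so I'll correct that and close.

Request:
{"op": "step_arm", "data": {"rows": [[-1.4, -2.5, 0, 0, 0, 0, 60], [-1.4, -2.5, 0, 0, 0, 0, 60], [-1.4, -2.5, 0, 0, 0, 0, 40], [-1.4, -2.5, 0, 0, 0, 0, 30], [-1.4, -2.5, 0, 0, 0, 0, 15], [-1.4, -2.5, 0, 0, 0, 0, 15], [-1.4, -2.5, 0, 0, 0, 0, 15], [-1.4, -2.5, 0, 0, 0, 0, 15]], "force": 30}}

```text
clock: 4.25
eef_pos: [524.1, 283.9, 127.8]
tcp_rot: [1.257, 1.569, 1.56]
contact_force: [-1.1, 0.1, 3.6]
opening: 0.256
```

Request:
{"op": "step_arm", "data": {"rows": [[0, 0, 0, 0, 0, 0, 15], [0, 0, 0, 0, 0, 0, 15], [0, 0, 5, 0, 0, 0, 15], [0, 0, 12, 0, 0, 0, 15], [0, 0, 25, 0, 0, 0, 15], [0, 0, 40, 0, 0, 0, 15], [0, 0, 58, 0, 0, 0, 15], [0, 0, 75, 0, 0, 0, 15]], "force": 40}}

```text
clock: 5.25
eef_pos: [524.3, 284.0, 204.6]
tcp_rot: [0.929, 1.568, 1.232]
contact_force: [0.4, 0.6, -1.3]
opening: 0.247
```

```bash
python3 - <<'E'
from h import *
s=r.sense(); im,d=vision.grab_frame("scene"); 
print(s["eef_pos"],s["contact_force"],s["opening"])
im2,d2=vision.grab_frame("wrist")
a=cv2.resize(im[170:350,260:440],(420,420));cv2.imwrite("pics/w3.png",np.hstack([a,im2[:,100:480]])[:,:,::-1])
E
```

```text
[524.28542115 283.99578071 204.55764998] [ 0.38806681  0.55026228 -1.26323116] 0.2472758356647316
```

View pics/w3.png

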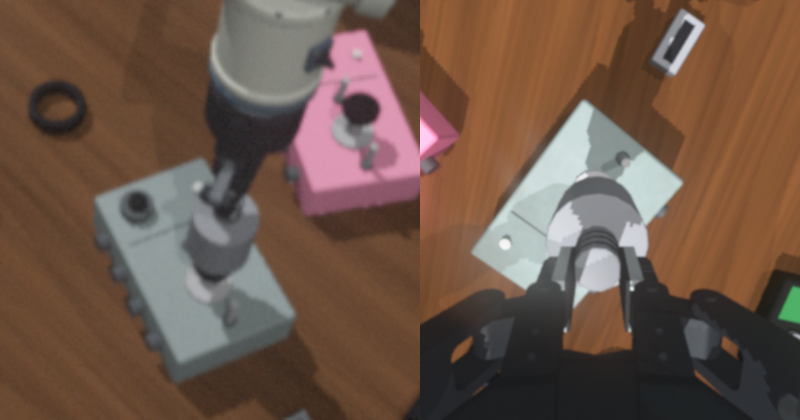

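The cap is held and lifted. The black plunger head and white collar are visible beneath it. Carrying it to the tray.

Request:
{"op": "step_arm", "data": {"rows": [[0, -25, 12, 0, 0, 0, 15], [1, -80, 15, 0, 0, 0, 15], [3, -142, 15, 0, 0, 0, 15], [5, -204, 15, 0, 0, 0, 15], [7, -266, 15, 0, 0, 0, 15], [9, -328, 15, 0, 0, 0, 15], [11, -388, 10, 0, 0, 0, 15], [13, -440, 0, 0, 0, 0, 15]]}}

```text
clock: 6.35
eef_pos: [538.3, -157.7, 205.7]
tcp_rot: [0.38, 1.565, 0.682]
contact_force: [0.6, 0.3, -1.9]
opening: 0.251
```

Request:
{"op": "step_arm", "data": {"rows": [[0, -20, -10, 0, 0, 0, 15], [1, -36, -30, 0, 0, 0, 15], [1, -44, -50, 0, 0, 0, 15], [1, -44, -70, 0, 0, 0, 15], [1, -44, -85, 0, 0, 0, 15], [1, -44, -95, 0, 0, 0, 15], [1, -44, -98, 0, 0, 0, 15], [1, -44, -98, 0, 0, 0, 15]]}}

```text
clock: 7.35
eef_pos: [539.5, -201.7, 107.9]
tcp_rot: [0.325, 1.565, 0.627]
contact_force: [0.0, -0.9, -1.5]
opening: 0.247
```

```bash
python3 - <<'E'
from h import *
s=r.sense(); im,d=vision.grab_frame("top"); 
print(s["eef_pos"],s["contact_force"],s["opening"])
im2,d2=vision.grab_frame("wrist"); im3,d3=vision.grab_frame("scene")
a=cv2.resize(im3[100:280,130:310],(420,420));cv2.imwrite("pics/w4.png",np.hstack([a,im2[:,100:480]])[:,:,::-1])
a=cv2.resize(im[130:270,280:430],(600,560));cv2.imwrite("pics/w4t.png",a[:,:,::-1])
E
```

```text
[ 539.53068296 -201.66351426  107.88000729] [ 0.03100714 -0.85497728 -1.48463081] 0.24691087096338157
```

View pics/w4.png

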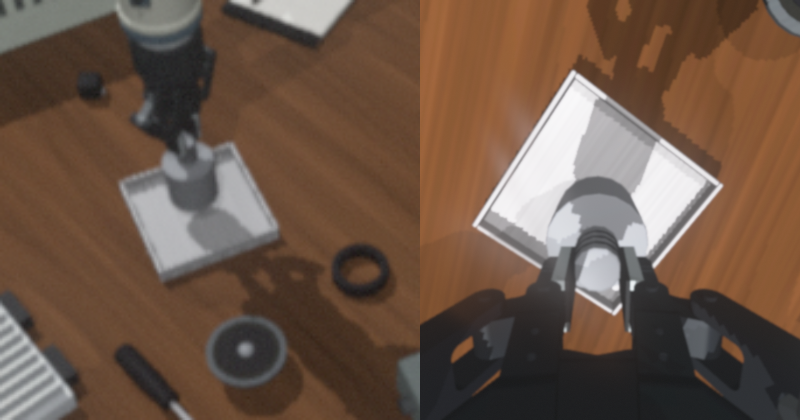

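The cap is upright and centred over the tray, with its rim about 36 mm above the floor. Lowering gently.

Request:
{"op": "step_arm", "data": {"rows": [[0, 1, -8, 0, 0, 0, 15], [0, 1, -17, 0, 0, 0, 15], [0, 1, -24, 0, 0, 0, 15], [0, 1, -29, 0, 0, 0, 15], [0, 1, -31.5, 0, 0, 0, 15], [0, 1, -33, 0, 0, 0, 15], [0, 1, -34, 0, 0, 0, 15], [0, 1, -34, 0, 0, 0, 15]]}}

```text
clock: 8.5
eef_pos: [539.8, -200.9, 74.4]
tcp_rot: [0.203, 1.564, 0.505]
contact_force: [-0.1, -0.1, -0.4]
opening: 0.251
```

Request:
{"op": "step_arm", "data": {"rows": [[0, 0, -0.4, 0, 0, 0, 15], [0, 0, -0.8, 0, 0, 0, 15], [0, 0, -1.2, 0, 0, 0, 15], [0, 0, -1.6, 0, 0, 0, 15], [0, 0, -1.8, 0, 0, 0, 15], [0, 0, -1.8, 0, 0, 0, 15], [0, 0, -1.8, 0, 0, 0, 15], [0, 0, -1.8, 0, 0, 0, 15]]}}

```text
clock: 9.5
eef_pos: [539.8, -200.9, 72.6]
tcp_rot: [0.2, 1.564, 0.502]
contact_force: [-0.1, -0.7, -2.1]
opening: 0.249
```

Request:
{"op": "step_arm", "data": {"rows": [[0, 0, -0.3, 0, 0, 0, 15], [0, 0, -0.6, 0, 0, 0, 15], [0, 0, -0.9, 0, 0, 0, 15], [0, 0, -1.2, 0, 0, 0, 15], [0, 0, -1.4, 0, 0, 0, 15], [0, 0, -1.4, 0, 0, 0, 15], [0, 0, -1.4, 0, 0, 0, 15], [0, 0, -1.4, 0, 0, 0, 15]]}}

```text
clock: 10.5
eef_pos: [539.9, -201.0, 71.8]
tcp_rot: [0.157, 1.564, 0.459]
contact_force: [-1.7, 0.5, 5.2]
opening: 0.254
```

```bash
python3 - <<'E'
from h import *
s=r.sense()
print(s["eef_pos"],s["contact_force"],s["opening"])
im2,d2=vision.grab_frame("wrist"); im3,d3=vision.grab_frame("scene")
a=cv2.resize(im3[130:250,160:280],(420,420),interpolation=cv2.INTER_CUBIC);cv2.imwrite("pics/w5.png",np.hstack([a,im2[:,100:480]])[:,:,::-1])
K,Rc,o=campose("scene");P=cloud(d3,K,Rc,o).reshape(-1,3)
m=(np.hypot(P[:,0]-540,P[:,1]+201)<40)&(P[:,2]>50)&(P[:,2]<75);print(m.sum(),np.histogram(P[m][:,2],bins=np.arange(50,76,1)))
s=r.sense()
print(s["eef_pos"],s["contact_force"])
E
```

```text
[ 539.91491969 -200.97386574   71.78814603] [-1.70922397  0.47908397  5.24538326] 0.25430239150956396
273 (array([ 1,  4,  8,  2,  5,  6,  4, 12,  5, 11,  2,  9, 23, 36, 44, 35, 27,
       16,  7,  5,  0,  1,  3,  3,  4]), array([50, 51, 52, 53, 54, 55, 56, 57, 58, 59, 60, 61, 62, 63, 64, 65, 66,
       67, 68, 69, 70, 71, 72, 73, 74, 75]))
[ 539.91250788 -200.98211603   71.78057537] [-2.21162264  0.2943095   6.44600194]
```

View pics/w5.png

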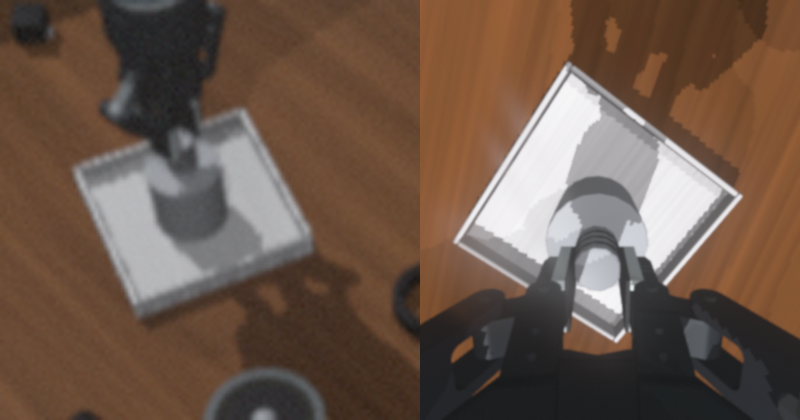

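The cap is seated: its shoulder is at z≈65 (tray floor 4 + 61), and there is an upward reaction of about 6 N. Releasing.

Request:
{"op": "step_arm", "data": {"rows": [[0, 0, 0.3, 0, 0, 0, 25], [0, 0, 0.3, 0, 0, 0, 30], [0, 0, 0.3, 0, 0, 0, 40], [0, 0, 0.3, 0, 0, 0, 50], [0, 0, 0.3, 0, 0, 0, 55], [0, 0, 0.3, 0, 0, 0, 55], [0, 0, 5, 0, 0, 0, 55], [0, 0, 20, 0, 0, 0, 55]]}}

```text
clock: 11.6
eef_pos: [539.4, -200.8, 91.9]
tcp_rot: [0.338, 1.565, 0.639]
contact_force: [-0.4, 0.1, 1.0]
opening: 0.645
```

Request:
{"op": "step_arm", "data": {"rows": [[0, 0, 30, 0, 0, 0, 55], [0, 0, 60, 0, 0, 0, 55], [0, 0, 90, 0, 0, 0, 55], [0, 30, 120, 0, 0, 0, 40], [0, 80, 140, 0, 0, 0, 20], [0, 140, 140, 0, 0, 0, 0], [-3, 200, 140, 0, 0, 0, 0], [-5, 262, 140, 0, 0, 0, 0]]}}

```text
clock: 12.6
eef_pos: [534.3, 63.0, 233.4]
tcp_rot: [0.211, 1.563, 0.513]
contact_force: [1.4, 0.2, -0.4]
opening: -0.001
```

```bash
python3 - <<'E'
from h import *
s=r.sense()
print(s["eef_pos"],s["tcp_rot"],s["contact_force"],s["opening"])
im,d=vision.grab_frame("top"); im3,d3=vision.grab_frame("scene")
a=cv2.resize(im3[130:250,160:280],(400,400),interpolation=cv2.INTER_CUBIC)
b=cv2.resize(im[140:240,305:405],(400,400),interpolation=cv2.INTER_CUBIC)
cv2.imwrite("pics/w6.png",np.hstack([a,b])[:,:,::-1])
for n,dd in (("scene",d3),("top",d)):
    K,Rc,o=campose(n);P=cloud(dd,K,Rc,o).reshape(-1,3)
    for lo,hi in ((55,75),(90,110)):
        Q=P[(np.hypot(P[:,0]-540,P[:,1]+201)<60)&(P[:,2]>lo)&(P[:,2]<hi)]
        print(n,len(Q),np.median(Q,0) if len(Q) else '')
cv2.imwrite("pics/w6t.png",im[:,:,::-1])
E
```

```text
[534.2913728   62.98565086 233.41087968] [0.21112963 1.56321666 0.51253555] [ 1.35964615  0.15047804 -0.39380801] -0.0006913115906292801
scene 255 [ 547.5797394  -189.85801909   64.80578736]
scene 64 [ 540.77894982 -197.29957003   97.75802287]
top 306 [ 535.61225435 -195.31086892   66.04316713]
top 72 [ 538.63606432 -198.56837679   99.78855352]
```

View pics/w6.png

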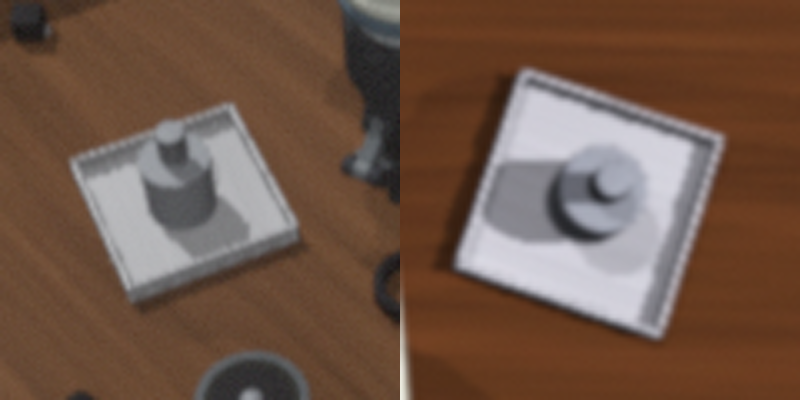

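The cap stands upright near the tray centre, in both views (scene (178,165), top (600,190) in the crops). The fingers are shut; moving above the plunger.

Request:
{"op": "step_arm", "data": {"rows": [[-1, 30, 0, 0, 0, 0, 0], [-3, 75, 0, 0, 0, 0, 0], [-4, 120, 0, 0, 0, 0, 0], [-6, 160, -10, 0, 0, 0, 0], [-8, 195, -30, 0, 0, 0, 0], [-10, 215, -60, 0, 0, 0, 0], [-10, 221, -83, 0, 0, 0, 0], [-10, 221, -83, 0, 0, 0, 0]], "force": 40}}

```text
clock: 13.7
eef_pos: [523.2, 286.8, 149.4]
tcp_rot: [0.515, 1.565, 0.821]
contact_force: [0.6, 0.1, -0.3]
opening: 0.002
```

```bash
python3 - <<'E'
from h import *
s=r.sense()
print(s["eef_pos"],s["tcp_rot"],s["contact_force"],s["opening"])
im2,d2=vision.grab_frame("wrist"); K,Rc,o=campose("wrist",s); np.save("w7.npy",d2); cv2.imwrite("pics/w7full.png",im2[:,:,::-1])
im3,d3=vision.grab_frame("scene")
a=cv2.resize(im3[190:340,290:410],(336,420),interpolation=cv2.INTER_CUBIC)
cv2.imwrite("pics/w7.png",np.hstack([a,im2[:,80:520]])[:,:,::-1])
C=cloud(d2,K,Rc,o); P=C.reshape(-1,3); P=P[d2.ravel()>0]
P=P[np.hypot(P[:,0]-524,P[:,1]-284)<60]
print(np.histogram(P[:,2],bins=np.arange(50,170,5)))
Q=P[(P[:,2]>106)&(P[:,2]<118)];print(len(Q),Q.mean(0) if len(Q) else'', cv2.minEnclosingCircle(Q[:,:2].astype(np.float32)))
E
```

```text
[523.24126202 286.79702218 149.44681771] [0.51453773 1.56522983 0.82145382] [ 0.57236123  0.05599923 -0.33458481] 0.0016771085302040897
(array([    0,     7, 10842,   935,    32,    38,    37,    41,    39,
         119,   149,    91,  2212,     0,     0,     0,     0,     0,
           0,     0,     0,     0,     0]), array([ 50,  55,  60,  65,  70,  75,  80,  85,  90,  95, 100, 105, 110,
       115, 120, 125, 130, 135, 140, 145, 150, 155, 160, 165]))
2290 [522.96989597 285.80469995 111.97857607] ((524.0773315429688, 282.9095458984375), 20.10587501525879)
```

View pics/w7.png

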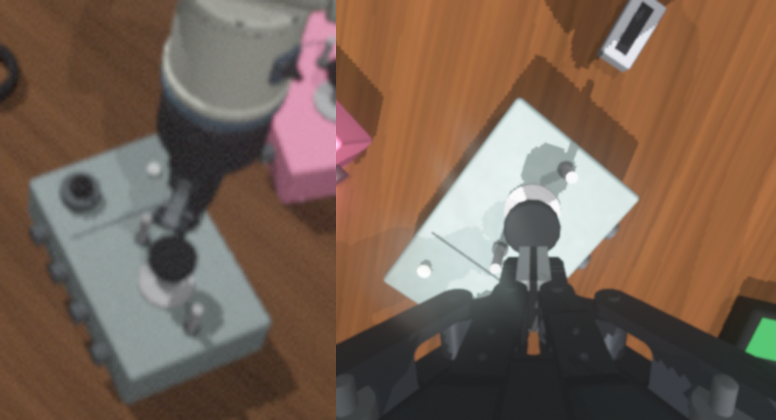

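The plunger head is clear at about (524.1, 283.4) with its top near 110 (wrist depth reads 112, the same +2 bias as before). Centring and approaching to just above it.

Request:
{"op": "step_arm", "data": {"rows": [[0.9, -3.2, -5, 0, 0, 0, 0], [0.9, -3.2, -15, 0, 0, 0, 0], [0.9, -3.2, -24, 0, 0, 0, 0], [0.9, -3.2, -30, 0, 0, 0, 0], [0.9, -3.2, -34, 0, 0, 0, 0], [0.9, -3.2, -36, 0, 0, 0, 0], [0.9, -3.2, -36, 0, 0, 0, 0], [0.9, -3.2, -36, 0, 0, 0, 0]]}}

```text
clock: 14.8
eef_pos: [525.7, 283.9, 115.6]
tcp_rot: [0.379, 1.561, 0.685]
contact_force: [0.5, 0.5, 0.1]
opening: -0.001
```

Request:
{"op": "step_arm", "data": {"rows": [[0, 0, -1, 0, 0, 0, 0], [0, 0, -2, 0, 0, 0, 0], [0, 0, -3, 0, 0, 0, 0], [0, 0, -4, 0, 0, 0, 0], [0, 0, -5, 0, 0, 0, 0], [0, 0, -6, 0, 0, 0, 0], [0, 0, -6, 0, 0, 0, 0], [0, 0, -6, 0, 0, 0, 0]]}}

```text
clock: 15.8
eef_pos: [525.8, 283.9, 109.7]
tcp_rot: [0.374, 1.561, 0.681]
contact_force: [-0.5, -0.4, -0.4]
opening: 0.001
```

Request:
{"op": "step_arm", "data": {"rows": [[-0.8, 0, -0.3, 0, 0, 0, 0], [-1.5, 0, -0.6, 0, 0, 0, 0], [-1.5, 0, -0.8, 0, 0, 0, 0], [-1.5, 0, -1, 0, 0, 0, 0], [-1.5, 0, -1, 0, 0, 0, 0], [-1.5, 0, -1, 0, 0, 0, 0], [-1.5, 0, -1, 0, 0, 0, 0], [-1.5, 0, -1, 0, 0, 0, 0]]}}

```text
clock: 16.8
eef_pos: [524.2, 283.9, 108.7]
tcp_rot: [0.375, 1.561, 0.681]
contact_force: [-0.4, 0.5, -0.6]
opening: 0.004
```

Request:
{"op": "step_arm", "data": {"rows": [[0, 0, -0.5, 0, 0, 0, 0], [0, 0, -1, 0, 0, 0, 0], [0, 0, -1.5, 0, 0, 0, 0], [0, 0, -2, 0, 0, 0, 0], [0, 0, -2, 0, 0, 0, 0], [0, 0, -2, 0, 0, 0, 0], [0, 0, -2, 0, 0, 0, 0], [0, 0, -2, 0, 0, 0, 0]]}}

```text
clock: 17.8
eef_pos: [524.2, 283.9, 106.7]
tcp_rot: [0.378, 1.561, 0.684]
contact_force: [-0.2, 0.6, -0.1]
opening: -0.001
```

No force yet at 106.7, so I'll look before going lower.

```bash
python3 - <<'E'
from h import *
s=r.sense()
print(s["eef_pos"],s["contact_force"],s["joint_efforts"])
im2,d2=vision.grab_frame("wrist"); K,Rc,o=campose("wrist",s); np.save("w8.npy",d2); np.save("w8rgb.npy",im2)
im3,d3=vision.grab_frame("scene")
a=cv2.resize(im3[230:310,310:390],(400,400),interpolation=cv2.INTER_CUBIC)
b=cv2.resize(im2[180:300,210:330],(400,400),interpolation=cv2.INTER_CUBIC)
cv2.imwrite("pics/w8.png",np.hstack([a,b])[:,:,::-1])
P=cloud(d2,K,Rc,o).reshape(-1,3)
for nm,c,rad in (("head",(524.1,283.6),20),("gL",(540,324.6),6),("gR",(508.2,242.5),6)):
    Q=P[(np.hypot(P[:,0]-c[0],P[:,1]-c[1])<rad)&(P[:,2]>70)&(P[:,2]<116)]
    print(nm,len(Q),np.histogram(Q[:,2],bins=np.arange(80,116,2))[0],np.median(Q[Q[:,2]>92],0))
print("tip px",proj(s["eef_pos"],K,Rc,o))
E
```

```text
[524.22489048 283.926515   106.66730636] [-0.16302346  0.63135204 -0.06444097] [ 1.42252258e-03 -5.99045527e+01 -2.88899481e+01  8.40140681e-03
 -5.35964873e-02 -1.07039131e-05]
head 2392 [   0    0    0    0    0    0    0    0    0    0    0   31   54   53
   69  987 1197] [519.86222328 291.16923796 112.00314977]
gL 292 [  8   8   9   8  13   5  10  13   8  69 102   0   0   0   0   0   0] [539.11841903 324.26621047 100.00647268]
gR 307 [18 17 18 17 18 17 18 18 15 42 33  0  0  0  0  0  0] [507.09016624 244.62456032  98.98141505]
tip px [[277.09706093 244.55366752]]
```

View pics/w8.png

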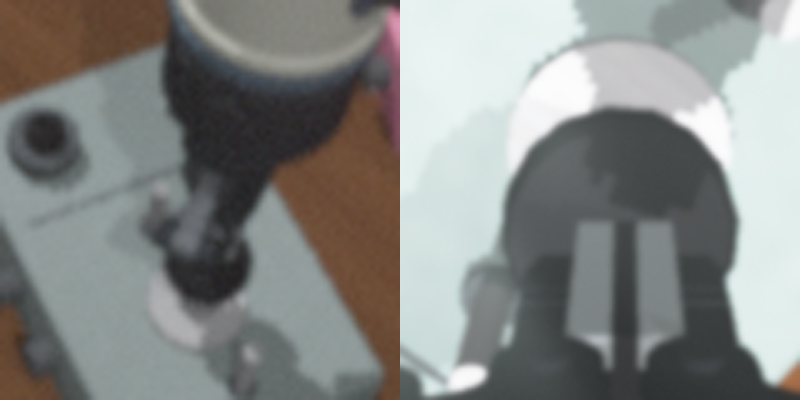

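The head reads 112 against gauge posts at about 99.5–100. That difference of 12 mm means the plunger is still unpressed and the fingertips haven't touched yet. Going on in small steps until contact.

Request:
{"op": "step_arm", "data": {"rows": [[0, 0, -0.5, 0, 0, 0, 0], [0, 0, -1, 0, 0, 0, 0], [0, 0, -1.5, 0, 0, 0, 0], [0, 0, -2, 0, 0, 0, 0], [0, 0, -2, 0, 0, 0, 0], [0, 0, -2, 0, 0, 0, 0], [0, 0, -2, 0, 0, 0, 0], [0, 0, -2, 0, 0, 0, 0]]}}

```text
clock: 18.9
eef_pos: [524.2, 283.9, 104.7]
tcp_rot: [0.377, 1.561, 0.683]
contact_force: [-0.1, -0.8, 0.2]
opening: 0.001
```

Request:
{"op": "step_arm", "data": {"rows": [[0, 0, -0.5, 0, 0, 0, 0], [0, 0, -1, 0, 0, 0, 0], [0, 0, -1.5, 0, 0, 0, 0], [0, 0, -2, 0, 0, 0, 0], [0, 0, -2, 0, 0, 0, 0], [0, 0, -2, 0, 0, 0, 0], [0, 0, -2, 0, 0, 0, 0], [0, 0, -2, 0, 0, 0, 0]]}}

```text
clock: 19.9
eef_pos: [524.3, 283.9, 102.7]
tcp_rot: [0.372, 1.561, 0.678]
contact_force: [0.5, -0.0, -0.1]
opening: -0.001
```

```bash
cat > chk.py <<'E'
from h import *
import sys
tag=sys.argv[1]
s=r.sense()
print(s["clock"],s["eef_pos"],s["contact_force"])
im2,d2=vision.grab_frame("wrist"); K,Rc,o=campose("wrist",s); np.save(tag+".npy",d2)
im3,d3=vision.grab_frame("scene")
a=cv2.resize(im3[230:310,310:390],(400,400),interpolation=cv2.INTER_CUBIC)
b=cv2.resize(im2[180:300,210:330],(400,400),interpolation=cv2.INTER_CUBIC)
cv2.imwrite(f"pics/{tag}.png",np.hstack([a,b])[:,:,::-1])
C=cloud(d2,K,Rc,o); P=C.reshape(-1,3)
for nm,c,rad in (("head",(524.1,283.6),19),("gL",(540,324.6),6),("gR",(508.2,242.5),6)):
    Q=P[(np.hypot(P[:,0]-c[0],P[:,1]-c[1])<rad)&(P[:,2]>85)&(P[:,2]<116)]
    h=np.histogram(Q[:,2],bins=np.arange(85,117,1))[0]; i=h.argmax(); k=Q[:,2]; k=k[(k>84+i)&(k<87+i)]
    print(nm,len(Q),h,"mode",k.mean())
u,v=proj(s["eef_pos"],K,Rc,o)[0].round().astype(int); print("tcp px",u,v)
for vv in range(v-6,v+14,2): print(vv,C[vv,u-10:u+13:2,2].round(0).tolist())
E
python3 chk.py w9
```

```text
19.9 [524.25156002 283.93092377 102.71299726] [ 0.47634828 -0.04989729 -0.1148303 ]
head 2118 [   0    0    0    0    0    0    0    0    0    0    0    0    0    0
    0    0    0    1   13   13   14   16   12   20   20  113  737 1001
  158    0    0] mode 112.18677386231273
gL 241 [ 5  3  3  4  6  7  7  1  7  7  6  4  4  8 78 80 11  0  0  0  0  0  0  0
  0  0  0  0  0  0  0] mode 100.11305328635244
gR 154 [13  7  8  8  8  7  6 13  4 12  9 12  7 12 11 15  2  0  0  0  0  0  0  0
  0  0  0  0  0  0  0] mode 100.1414808107138
tcp px 277 245
239 [111.0, 113.0, 112.0, 112.0, 112.0, 112.0, 111.0, 112.0, 112.0, 112.0, 113.0, 112.0]
241 [113.0, 112.0, 112.0, 112.0, 112.0, 112.0, 113.0, 113.0, 112.0, 113.0, 112.0, 112.0]
243 [113.0, 113.0, 112.0, 113.0, 111.0, 112.0, 113.0, 112.0, 112.0, 112.0, 112.0, 112.0]
245 [113.0, 113.0, 112.0, 113.0, 112.0, 112.0, 112.0, 113.0, 113.0, 112.0, 112.0, 112.0]
247 [130.0, 130.0, 131.0, 131.0, 132.0, 132.0, 131.0, 132.0, 132.0, 130.0, 132.0, 131.0]
249 [134.0, 133.0, 134.0, 268.0, 135.0, 134.0, 135.0, 134.0, 135.0, 134.0, 134.0, 133.0]
251 [136.0, 136.0, 136.0, 136.0, 135.0, 136.0, 136.0, 136.0, 136.0, 137.0, 268.0, 136.0]
253 [138.0, 138.0, 139.0, 138.0, 138.0, 139.0, 138.0, 138.0, 137.0, 138.0, 139.0, 138.0]
255 [140.0, 140.0, 142.0, 139.0, 141.0, 140.0, 140.0, 139.0, 140.0, 138.0, 140.0, 141.0]
257 [142.0, 144.0, 143.0, 143.0, 142.0, 143.0, 143.0, 141.0, 141.0, 143.0, 143.0, 143.0]
```

View pics/w9.png

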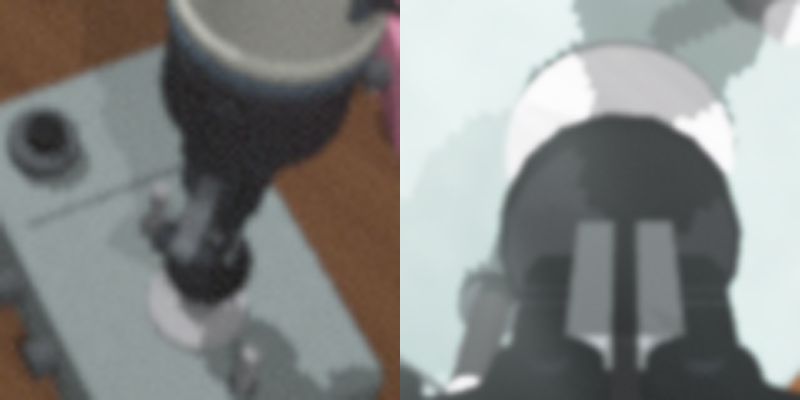

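```bash
python3 - <<'E'
from h import *
c=vision.camera_info("wrist"); K=np.array(c["K"]); T=np.array(c["tool_from_camera"])
for f in ("w9","w7"):
    d=np.load(f+".npy"); C=cloud(d,K,T[:3,:3],T[:3,3])
    for u in (255,266,270,277,284,290,300):
        print(f,u,[(v,*C[v,u].round(1).tolist()) for v in (243,247,249,253,257,265,275,285)])
E
```

```text
w9 255 [(243, -10.5, 5.1, -11.6), (247, -8.5, 2.0, -11.8), (249, -10.2, 1.6, -11.7), (253, -9.7, -1.0, -11.8), (257, -31.3, 6.4, -10.2), (265, -39.1, 6.1, -9.7), (275, -48.4, 6.1, -9.0), (285, -68.7, 12.9, -7.5)]
w9 266 [(243, -9.9, 4.9, -5.9), (247, -28.3, 10.2, -5.2), (249, -30.6, 10.1, -5.1), (253, -36.3, 10.6, -4.9), (257, -39.5, 10.1, -4.8), (265, -48.0, 10.4, -4.5), (275, -55.9, 10.0, -4.2), (285, -65.9, 11.3, -3.9)]
w9 270 [(243, -9.8, 4.8, -3.8), (247, -29.5, 10.7, -3.3), (249, -31.3, 10.4, -3.2), (253, -36.4, 10.6, -3.1), (257, -40.6, 10.6, -3.0), (265, -47.7, 10.3, -2.9), (275, -56.4, 10.2, -2.7), (285, -65.4, 11.0, -2.5)]
w9 277 [(243, -9.2, 4.6, -0.0), (247, -28.9, 10.4, -0.0), (249, -31.5, 10.5, -0.0), (253, -35.8, 10.4, -0.0), (257, -40.0, 10.3, -0.0), (265, -47.3, 10.1, -0.0), (275, -55.8, 10.0, 0.0), (285, -60.7, 8.4, 0.0)]
w9 284 [(243, -10.2, 5.0, 3.7), (247, -29.2, 10.5, 3.2), (249, -32.2, 10.8, 3.2), (253, -35.0, 10.1, 3.1), (257, -39.6, 10.2, 3.0), (265, -47.0, 9.9, 2.9), (275, -55.0, 9.5, 2.7), (285, -65.9, 11.3, 2.5)]
w9 290 [(243, -10.4, 5.1, 6.8), (247, -28.6
[... 1154 characters left out ...]
(265, -47.4, 10.1, -0.0), (275, -56.2, 10.2, 0.0), (285, -60.0, 8.0, 0.0)]
w7 284 [(243, 36.9, -13.7, 4.7), (247, -28.6, 10.3, 3.2), (249, -31.4, 10.5, 3.2), (253, -34.9, 10.0, 3.1), (257, -39.9, 10.3, 3.0), (265, -47.4, 10.1, 2.9), (275, -56.8, 10.5, 2.7), (285, -66.9, 11.9, 2.5)]
w7 290 [(243, 37.7, -14.0, 8.9), (247, -28.0, 10.0, 6.1), (249, -30.6, 10.1, 6.0), (253, -35.7, 10.4, 5.8), (257, -40.5, 10.6, 5.6), (265, -46.9, 9.9, 5.3), (275, -55.9, 10.0, 5.0), (285, -64.4, 10.4, 4.7)]
w7 300 [(243, 37.3, -13.9, 15.8), (247, 87.6, -37.5, 19.7), (249, 87.6, -39.4, 19.8), (253, 87.0, -42.9, 19.8), (257, -30.1, 5.9, 10.7), (265, -39.2, 6.2, 10.1), (275, -49.0, 6.5, 9.4), (285, -68.0, 12.5, 7.9)]
```

```bash
python3 - <<'E'
from h import *
K,Rc,o=campose("scene")
for z in (98,102.7,110,116,120,125,130,140):
    p=proj([524.2,283.9,z],K,Rc,o)[0]; print(z,p.round(1),"crop",((p-[310,230])*5).round(0))
im=cv2.imread("pics/w9.png")[:,:400]; cv2.imwrite("pics/w9b.png",cv2.convertScaleAbs(cv2.resize(im[130:330,100:300],None,fx=3,fy=3,interpolation=cv2.INTER_CUBIC),alpha=1.8,beta=10))
E
```

```text
98 [350.1 283.8] crop [200. 269.]
102.7 [350.3 282.8] crop [202. 264.]
110 [350.7 281.3] crop [204. 257.]
116 [351.1 280.1] crop [205. 251.]
120 [351.3 279.3] crop [206. 246.]
125 [351.6 278.2] crop [208. 241.]
130 [351.8 277.2] crop [209. 236.]
140 [352.4 275.1] crop [212. 225.]
```

View pics/w9b.png

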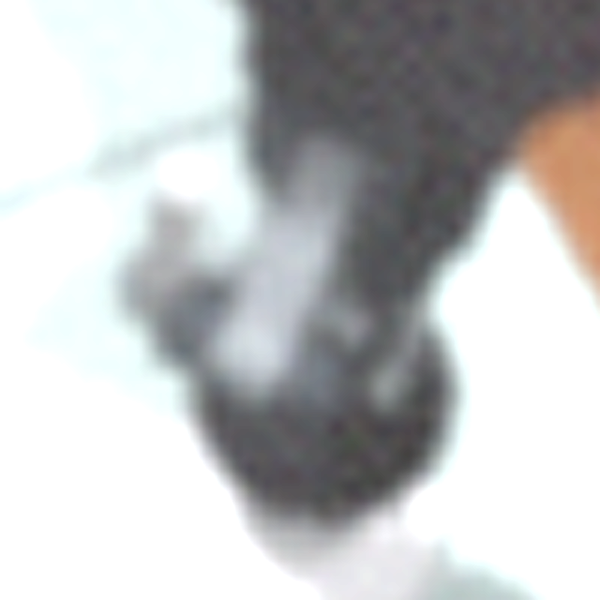

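```bash
python3 - <<'E'
from h import *
K,Rc,o=campose("scene"); s=r.sense(); Rt=R.from_euler("xyz",s["tcp_rot"]).as_matrix(); t=np.array(s["eef_pos"])
for zz in ((245,388),(270,392),(390,405)):
    px=np.array(zz)/3/5+[20+310,26+230]
    for z in (103,108,112,116,120,125,130): print(zz,px.round(1),z,((ray(px,z,K,Rc,o)[0]-t)@Rt).round(1))
E
```

```text
(245, 388) [346.3 281.9] 103 [-0.3 -8.9  2.2]
(245, 388) [346.3 281.9] 108 [-5.3 -8.3  4.9]
(245, 388) [346.3 281.9] 112 [-9.3 -7.9  7. ]
(245, 388) [346.3 281.9] 116 [-13.3  -7.4   9.1]
(245, 388) [346.3 281.9] 120 [-17.2  -7.   11.2]
(245, 388) [346.3 281.9] 125 [-22.2  -6.5  13.8]
(245, 388) [346.3 281.9] 130 [-27.2  -5.9  16.5]
(270, 392) [348.  282.1] 103 [-0.3 -5.3  1. ]
(270, 392) [348.  282.1] 108 [-5.3 -4.8  3.7]
(270, 392) [348.  282.1] 112 [-9.3 -4.4  5.8]
(270, 392) [348.  282.1] 116 [-13.3  -3.9   7.9]
(270, 392) [348.  282.1] 120 [-17.2  -3.5  10. ]
(270, 392) [348.  282.1] 125 [-22.2  -3.   12.7]
(270, 392) [348.  282.1] 130 [-27.2  -2.4  15.3]
(390, 405) [356. 283.] 103 [-0.3 11.3 -5.6]
(390, 405) [356. 283.] 108 [-5.3 11.7 -2.9]
(390, 405) [356. 283.] 112 [-9.3 12.1 -0.8]
(390, 405) [356. 283.] 116 [-13.3  12.5   1.3]
(390, 405) [356. 283.] 120 [-17.2  12.8   3.5]
(390, 405) [356. 283.] 125 [-22.2  13.3   6.2]
(390, 405) [356. 283.] 130 [-27.2  13.7   8.9]
```

The wrist depth puts the visible fingertip end about 27 mm behind the stated TCP, which explains the lack of contact. I'll keep lowering by force in steps smaller than the half-travel, so an overshoot isn't possible.

Request:
{"op": "step_arm", "data": {"rows": [[0, 0, -1.5, 0, 0, 0, 0], [0, 0, -3, 0, 0, 0, 0], [0, 0, -4.5, 0, 0, 0, 0], [0, 0, -6, 0, 0, 0, 0], [0, 0, -7, 0, 0, 0, 0], [0, 0, -8, 0, 0, 0, 0], [0, 0, -8, 0, 0, 0, 0], [0, 0, -8, 0, 0, 0, 0]]}}

```text
clock: 21.0
eef_pos: [524.3, 283.9, 94.7]
tcp_rot: [0.374, 1.561, 0.68]
contact_force: [0.0, 0.5, -0.1]
opening: -0.002
```

Request:
{"op": "step_arm", "data": {"rows": [[0, 0, -1.5, 0, 0, 0, 0], [0, 0, -3, 0, 0, 0, 0], [0, 0, -4.5, 0, 0, 0, 0], [0, 0, -6, 0, 0, 0, 0], [0, 0, -7, 0, 0, 0, 0], [0, 0, -8, 0, 0, 0, 0], [0, 0, -8, 0, 0, 0, 0], [0, 0, -8, 0, 0, 0, 0]]}}

```text
clock: 22.0
eef_pos: [524.3, 284.0, 86.8]
tcp_rot: [0.373, 1.561, 0.679]
contact_force: [-0.8, -0.8, 3.0]
opening: 0.004
```

Contact: 3 N at TCP z 86.8, so the real fingertip is about 23 mm behind the TCP. Checking with the camera.

```bash
python3 chk.py w10 | head -6
```

```text
22.0 [524.28945853 283.96045488  86.84697847] [-0.78581812 -0.80936591  3.02329755]
head 1936 [  0   0   0   0   0   0   0   0   0   0   0   0   0   0   1  11  17  20
  21  20  19  22  83 504 914 236   5   1  18  15  29] mode 109.33571756673787
gL 301 [  7   4   6   8   7   7  10   5   5   5   9   4   8  19  72 104  21   0
   0   0   0   0   0   0   0   0   0   0   0   0   0] mode 100.21938209129812
gR 17 [7 3 6 1 0 0 0 0 0 0 0 0 0 0 0 0 0 0 0 0 0 0 0 0 0 0 0 0 0 0 0] mode 85.82370790621484
```

View pics/w10.png

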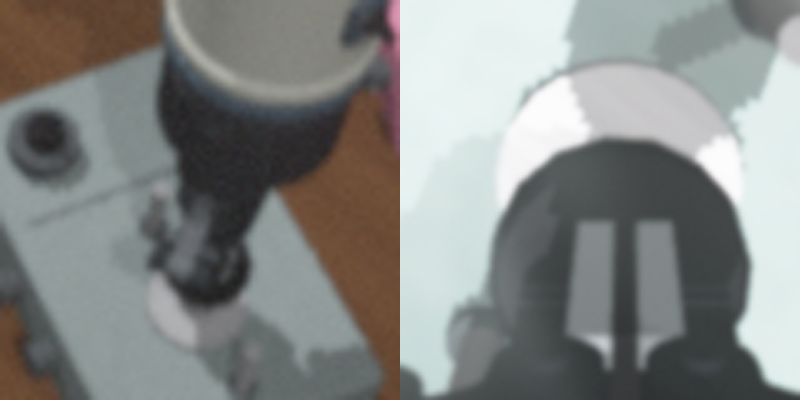

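Head is at 109.3 and the gauge at 100.2, so the plunger is already pressed about 2.9 mm with 9.1 mm to go. Pressing 6 mm, then measuring again.

Request:
{"op": "step_arm", "data": {"rows": [[0, 0, -1, 0, 0, 0, 0], [0, 0, -2, 0, 0, 0, 0], [0, 0, -3, 0, 0, 0, 0], [0, 0, -4, 0, 0, 0, 0], [0, 0, -5, 0, 0, 0, 0], [0, 0, -6, 0, 0, 0, 0], [0, 0, -6, 0, 0, 0, 0], [0, 0, -6, 0, 0, 0, 0]]}}

```text
clock: 23.1
eef_pos: [524.3, 284.0, 81.0]
tcp_rot: [0.372, 1.561, 0.678]
contact_force: [-2.2, -1.2, 7.4]
opening: -0.003
```

```bash
python3 chk.py w11 | head -6
```

```text
23.1 [524.33279383 283.9702539   80.97841985] [-2.15089381 -1.22711352  7.4339534 ]
head 2221 [  0   0   0   0   0   0   0   0   2  10  16  21  22  20  21  24  52 368
 973 344   6   1  12  16  27  40  38  44  55  56  53] mode 103.48068293827552
gL 329 [  5   8   8   5   8   6   7   7  12   5   6  13   7  12  83 114  23   0
   0   0   0   0   0   0   0   0   0   0   0   0   0] mode 100.1701339256585
gR 0 [0 0 0 0 0 0 0 0 0 0 0 0 0 0 0 0 0 0 0 0 0 0 0 0 0 0 0 0 0 0 0] mode nanchk.py:15: RuntimeWarning: Mean of empty slice.
  print(nm,len(Q),h,"mode",k.mean())
  ret = ret.dtype.type(ret / rcount)
```

Vision says 3.3 mm remain, and 7.4 N corresponds to 8.9 mm of travel, so the two agree. Final 3.3 mm.

Request:
{"op": "step_arm", "data": {"rows": [[0, 0, -0.7, 0, 0, 0, 0], [0, 0, -1.4, 0, 0, 0, 0], [0, 0, -2.1, 0, 0, 0, 0], [0, 0, -2.7, 0, 0, 0, 0], [0, 0, -3.1, 0, 0, 0, 0], [0, 0, -3.3, 0, 0, 0, 0], [0, 0, -3.3, 0, 0, 0, 0], [0, 0, -3.3, 0, 0, 0, 0]]}}

```text
clock: 24.2
eef_pos: [524.3, 284.0, 78.0]
tcp_rot: [0.368, 1.561, 0.674]
contact_force: [-2.9, -0.4, 8.5]
opening: -0.001
```

```bash
python3 chk.py w12 2>/dev/null| head -6; python3 - <<'E'
from h import *
for i in range(4): s=r.sense(); print(s["eef_pos"],s["contact_force"])
im,d=vision.grab_frame("top"); cv2.imwrite("pics/t12.png",im[:,:,::-1])
E
```

```text
24.2 [524.32246077 283.97627024  77.98230008] [-2.86308675 -0.35031364  8.4715761 ]
head 2372 [  0   0   0   0   0   0  12  22  16  23  24  21  21  62 373 933 352  14
   1  14  19  22  43  40  35  61  41  51  68  54  50] mode 100.49309664159568
gL 343 [  6   9   8   8   8  10   6   9   8   6  13   8  10  10  87 116  21   0
   0   0   0   0   0   0   0   0   0   0   0   0   0] mode 100.20578469597318
gR 0 [0 0 0 0 0 0 0 0 0 0 0 0 0 0 0 0 0 0 0 0 0 0 0 0 0 0 0 0 0 0 0] mode nan
[524.33119771 283.97768077  78.00811948] [-1.44468851 -1.76782979  6.69472721]
[524.33119771 283.97768077  78.00811948] [-1.44468851 -1.76782979  6.69472721]
[524.33119771 283.97768077  78.00811948] [-1.44468851 -1.76782979  6.69472721]
[524.33119771 283.97768077  78.00811948] [-1.44468851 -1.76782979  6.69472721]
```

View pics/w12.png

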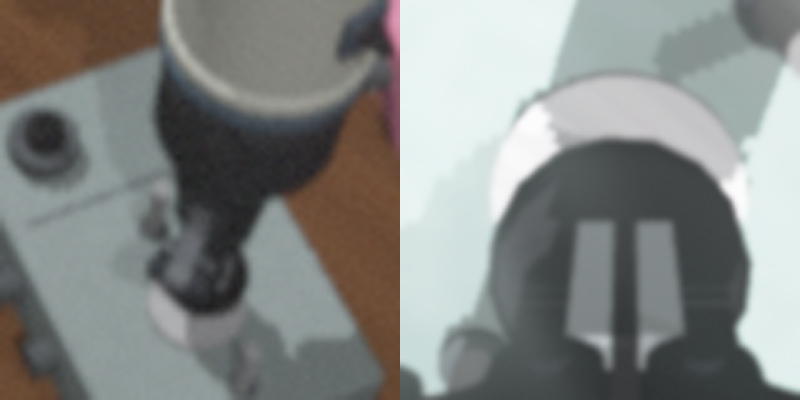

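View pics/t12.png

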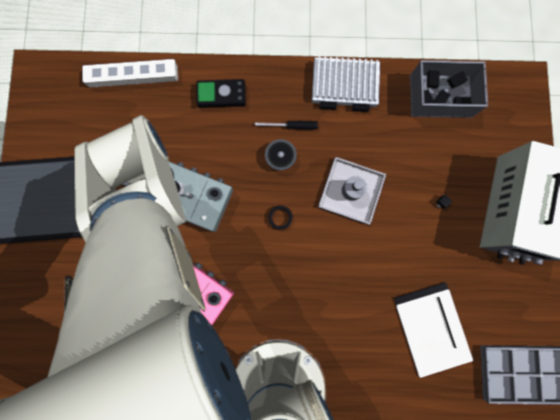

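Head 100.5 against gauge 100.2, so about 0.3 mm remain. The top view shows everything else where it was (tape (279,217), speaker (280,155), relay (444,201)) and the cap upright in the tray at (354,188). One small trim.

Request:
{"op": "step_arm", "data": {"rows": [[0, 0, -0.2, 0, 0, 0, 0], [0, 0, -0.3, 0, 0, 0, 0], [0, 0, -0.3, 0, 0, 0, 0], [0, 0, -0.3, 0, 0, 0, 0], [0, 0, -0.3, 0, 0, 0, 0], [0, 0, -0.3, 0, 0, 0, 0], [0, 0, -0.3, 0, 0, 0, 0], [0, 0, -0.3, 0, 0, 0, 0]]}}

```text
clock: 25.35
eef_pos: [524.4, 284.0, 78.0]
tcp_rot: [0.366, 1.561, 0.672]
contact_force: [-2.7, -1.0, 8.4]
opening: 0.001
```

```bash
python3 chk.py w13 2>/dev/null| head -6;python3 chk.py w14 2>/dev/null| head -6
```

```text
25.35 [524.38449997 283.97997697  78.02742643] [-2.72267478 -1.01877524  8.3839009 ]
head 2391 [  0   0   0   0   0   1  13  22  19  19  26  19  25  38 370 952 382   7
   1  14  17  25  44  39  38  49  53  46  61  55  56] mode 100.50703497591074
gL 345 [  6   9   8  10   6   8   5  13   9   8   6   9   7  12  75 128  26   0
   0   0   0   0   0   0   0   0   0   0   0   0   0] mode 100.26748842796643
gR 0 [0 0 0 0 0 0 0 0 0 0 0 0 0 0 0 0 0 0 0 0 0 0 0 0 0 0 0 0 0 0 0] mode nan
25.45 [524.38032533 283.98844686  78.03040174] [-2.32708839 -1.57990004  8.20753017]
head 2385 [  0   0   0   0   0   2   9  24  12  22  24  15  29  42 343 968 383   8
   1   9  21  25  43  38  43  46  52  53  52  55  66] mode 100.5215584144733
gL 344 [  9  11   4   7   8   7   6   9   9   7  11   8  11   9  80 126  22   0
   0   0   0   0   0   0   0   0   0   0   0   0   0] mode 100.26604790850841
gR 0 [0 0 0 0 0 0 0 0 0 0 0 0 0 0 0 0 0 0 0 0 0 0 0 0 0 0 0 0 0 0 0] mode nan
```

The arm's compliance absorbed the trim. Commanding 0.6 mm for a net 0.3 mm.

Request:
{"op": "step_arm", "data": {"rows": [[0, 0, -0.3, 0, 0, 0, 0], [0, 0, -0.6, 0, 0, 0, 0], [0, 0, -0.6, 0, 0, 0, 0], [0, 0, -0.6, 0, 0, 0, 0], [0, 0, -0.6, 0, 0, 0, 0], [0, 0, -0.6, 0, 0, 0, 0], [0, 0, -0.6, 0, 0, 0, 0], [0, 0, -0.6, 0, 0, 0, 0]]}}

```text
clock: 26.55
eef_pos: [524.4, 284.0, 77.7]
tcp_rot: [0.364, 1.561, 0.67]
contact_force: [-3.1, -1.3, 7.9]
opening: 0.002
```

```bash
python3 chk.py w15 2>/dev/null| head -6;python3 chk.py w16 2>/dev/null| head -6
```

```text
26.55 [524.3752886  283.99023524  77.74860428] [-3.08997167 -1.30442299  7.85988608]
head 2386 [  0   0   0   0   0   3  14  17  20  20  17  21  23  86 550 903 193   7
   4  12  20  27  39  43  45  50  61  42  64  49  56] mode 100.28108847914802
gL 350 [ 11   5   5  11   8   9   4   8  12   9  11   7   9  12  89 119  21   0
   0   0   0   0   0   0   0   0   0   0   0   0   0] mode 100.2040691229504
gR 0 [0 0 0 0 0 0 0 0 0 0 0 0 0 0 0 0 0 0 0 0 0 0 0 0 0 0 0 0 0 0 0] mode nan
26.65 [524.31790228 283.99459367  77.68664256] [-3.10863782 -0.8825948   8.93972266]
head 2389 [  0   0   0   0   0   3  18  17  16  19  19  18  24 102 592 878 158   2
   3  14  27  26  35  47  47  48  56  60  54  43  63] mode 100.23675125322532
gL 346 [  6   9  10   5   9   5   9   7  13   4  10  10   4  22 100 103  20   0
   0   0   0   0   0   0   0   0   0   0   0   0   0] mode 100.1278035070798
gR 0 [0 0 0 0 0 0 0 0 0 0 0 0 0 0 0 0 0 0 0 0 0 0 0 0 0 0 0 0 0 0 0] mode nan
```

The head is level with the gauge to about 0.1 mm, held at 8–9 N. Handing in.

```bash
python3 -c "
from rig import order; print(order.sign_off())"
```

```text
the job is handed in; nothing more can be done
None
```

The job is handed in at about 26.7 s with the arm still holding the plunger pressed half way.

- **Cap:** I gripped it by the knob, lifted it 77 mm and lowered it into the tray slowly, with about 6 N of contact when it touched down. Both fixed cameras show it upright near the tray centre. The scene camera put its shoulder at z≈65 mm, as expected on the tray floor.
- **Plunger:** I pressed it with shut fingertips in steps that could not overshoot. In the last check the head was level with the left gauge post to about 0.1 mm (100.2 against 100.1 mm), with a push of 8–9 N where 9 N is expected. It never went past half way.
- **Other things:** The small button was not pressed. In the last top view, which came just before the final trim, the tape, speaker, screwdriver and relay were where they started. The arm hid the connector from that view, so I did not re-check it.

**Readings that disagreed or were missing:**
- The fingertips touched about 20–23 mm later than the stated TCP implied, so I relied on force and camera depth instead of the TCP height.
- The wrist camera reads about 2 mm high, so I compared the head only with the gauge post in the same image.
- The right gauge post was hidden behind the gripper during the final press, so only the left one was checked.
- The force reading varies by about 1 N and once showed 6.7 N just before the final trim.

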